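Set the fume box flap to the middle hole of its stay

TASK

The blue flap of the grey fume filter box is held shut by its steel stay bar. Take the bar by its black knob, lift it off the brass pin, push the sprung flap open with it and drop the middle one of the three small holes over the pin, feeling gently for the hole, so that the bar lies fully down and holds the flap open after you let go. Press on the pin only lightly, never driving it hard onto its stop; do not let the flap snap back, and leave the things round about where they are.

Things in the scene. Friction and masses are not known exactly. Their poses are not given: they have to be found in the camera images.
- vent_box: Fixed grey sheet-metal box, 160 (x) x 220 (y) x 85 mm high, black slots on top; origin on the desk under its centre, x axis away from the flap (the front face, x = -80 mm, is closed by the blue flap), z up. Its yaw is within 0.3 rad of the room's.
- sill_rail: Aluminium block 44 x 40 x 10 mm on the box top, axes as the box's; origin mid underside, at (-23, -50, 85) mm in the box frame. The brass pin (8 mm diameter, flat top) rises 11 mm above the block's top; sprung, it sinks up to 4 mm (3 to 12 N). It is clamped in a slot: its y is this origin's, but in x it stands within 10 mm either side of the origin, different each time, not measured.
- flap (a joint): Angle of the blue flap (205 x 73 x 5 mm) about its upright hinge: 0 shut, growing as it swings out toward the box's -x, at most 0.75. A spring pulls it shut, 3 to 5 N along the bar. With the middle hole on the pin it reads 0.285 to 0.439 (0.362 with the pin mid-slot); with the neighbour holes 0.114 to 0.264 or 0.462 to 0.621.
- flap_hinge (a point): Point on the flap's upright hinge axis at the bar's height, at (-83.5, 100, 97.5) mm in the box frame; fixed.
- stay_pivot (a point): Where the bar is jointed to the flap, at mid-thickness of the bar. With the flap shut it lies at (-98, -50, 97.5) mm in the box frame, that is (-14.5, -150) mm from flap_hinge, and it turns about flap_hinge with the flap (clockwise from above as the flap opens).
- swivel (a joint): Angle of the bar about the upright axis at stay_pivot, relative to the flap; nearly free within 0.5 either way. 0 at the start, when the bar runs along the box's +x.
- stay (a joint): Lift angle of the steel bar (26 x 5 mm) about the level axis at stay_pivot: 0 lying level (underside 95 mm above the desk), up to 0.8; it falls back by its own 0.1 kg. Along the bar from stay_pivot: a 30 mm slot centred at 75 mm (on the pin at the start), three small holes (10 mm along, 12 mm across) centred at 103, 128 (the middle one) and 153 mm, the knob at 179 mm.
- knob (a point): Centre of the black ball knob, 24 mm diameter, on a 10 mm neck on the bar; 28 mm above the bar's mid-plane and 179 mm along it from stay_pivot (125.5 mm above the desk when the bar is down). A ball: held between the fingers it lets the bar tilt and turn. Under the pull of the flap spring it may give up to about 3 mm in the fingers toward shut.
- tape_roll: Loose bystander: orange tape roll 62 x 62 x 15 mm lying flat; origin under its centre.
- white_bottle: Loose bystander: white bottle, 45 mm diameter, 83 mm tall; origin under its centre.
- eye_lens: Loose bystander: black ring lens, 30 mm diameter, 18 mm high; origin under its centre.
- solder_spool: Loose bystander: spool of solder wire with blue flanges, 54 x 48 x 41 mm, behind the box; origin under its centre.
- glue_tube: Loose bystander: white glue tube 24 x 112 x 16 mm lying right of the flap; origin under its centre.

How it is judged:
By the outcome, as a careful person would: the job done as asked, in the order asked, and still so for the second after the job is handed in, with the robot touching nothing.
It also fails if it takes over 64 s, if anything falls off the work surface, if the arm or the gripper's body presses on something with over 40 N, if the wrist force passes 120 N, or if a joint passes its speed limit or range.

ROBOT

A 6-joint arm with a two-finger parallel gripper is mounted at the origin on a cart in front of the work surface, level with it; the furniture and walls round the work are solid. World frame = base frame: x ahead of the robot, y to its left, z up, the work surface at z = 0. Lengths are in mm, angles in rad, forces in N, time in s.
With the tool pointing down it reaches from about 250 to 725 mm from the base axis. Payload 9.7 kg.
Tool frame: the origin (TCP) lies at the very end of the fingers, on their centre line; the grasp point (between the pads) lies 19 mm behind it; z points along the fingers, y is the line along which they close (so a half turn about z gives the same grasp; the last joint's range is limited). The gripper opens to 85 mm and grips with 20 to 120 N. Pads are 22 mm wide; open, the fingers measure 114 mm over their backs; the gripper's body (76 mm by 85 mm) begins 54 mm behind the grasp point. The pads swing forward as they close: fully open they stand 13 mm farther back than shut.
Start: joints at [-1.189, 0.087, 0.176, 1.66, 0, 1.571], TCP at [204.922, -510.396, 231.284] pointing down, gripper open.
Joint ranges: [-3.13, 3.13], [-0.85, 1.81], [-1.15, 1.24], [-2.2, 2.28], [-1.44, 1.52], [-3.14, 3.14]. Speed limits (rad/s): [2.22, 2.22, 2.57, 3.14, 3.14, 3.14].

INTERFACE

Orientations are given as a rotation vector (axis times angle).
In Python, from bench import bot gives the robot as it stands.
- The arm moves only by the tool step_arm, never from a script. Its argument "plan" is a list of rows, each a list of 3 entries, a list of its own where there are three numbers: the turn, a rotation vector about the world's x, y, z in rad, then the shift along the world's x, y, z in m, then the closure in counts, from 0 (fully open) to 255 (shut). In form: [[[wx, wy, wz], [x, y, z], claw], ...]. A call has 1 to 12 rows; each row is the pose to reach, as a shift and turn from the pose commanded when the call began; what a row does not reach only later rows make up. A row lasts 1/10 s, in which the tool goes at most 50 mm and 8.59 degrees, less where a joint would pass 70% of its speed; a pose out of reach is approached as far as the arm can. A call with a gripper value outside its range is refused whole. The fingers move at their own pace and stop on an object; "newtons" is the grip in N (left out, the last holds). Time passes only in rows, so rows that repeat a pose let the fingers close. It gives the time, the measured TCP pose, the force, the opening and the grip force at its end, in the units of the state.
- bot.sense(): the state, without advancing time (a new reading comes with each control period).
- bot.grab_frame(name): name is "side" or "top" or "wrist"; returns (picture, depth): 400x640x3 uint8, red, green, blue; 400x640 float32, mm along the optical axis (not along the pixel's ray), 0 where there is no reading.
- bot.calibration(name): a dict with "K" (3x3 intrinsics, pixels), "xyz" and "rotation" of the camera in the world. Camera axes: x right, y down, z forward; pixel columns grow to the right and rows downward; lengths in mm; the calibration is good to about 2 mm. A picture is of the moment at which its call begins: read the wrist's pose just before it. calibration takes no time and is no camera call; for the wrist camera it gives the pose at the moment of the call.
- bot.hand_in(): hands the job in; it is judged then, once.
The state is a dict: "time": time; "joint_pos": joint angles; "qd": joint speeds; "tau": joint torques, N m; "tool_pos": TCP position; "tcp_rot": TCP orientation; "contact_force": force on the tool from outside, world axes, zero at the start; "torque": the same for the moment, N m; "gripper_width": finger opening in mm; "grasp_force": force on a finger pad.
Only numpy, scipy, OpenCV 4.12 (cv2) and the standard library are available. Lean on these libraries where they do the work, as an engineer would, in place of code of your own. Each camera call takes 0.05 s, during which the arm holds its last target. There are 200 camera calls.

## Working session

There is one attempt and no reset: what is moved stays moved. The work goes in short steps, Python scripts to look and compute and a tool call to move; the robot and the scene stay as the last step left them, time stands still between calls to the robot, and variables do not carry over. Pictures are saved under pics/ and viewed, at most 10 in all, crops included, and the job is handed in when it is done.

Besides the shell and the picture viewer there is one more tool, called after ">>>" as name([rows], argument=value, ...), one row to a line, values as JSON. step_arm: Moves the arm, as the interface text tells. Its arguments: {"type":"object","properties":{"plan":{"type":"array"},"newtons":{"type":"number"}},"required":["plan"]}

```bash
mkdir -p pics; ls; cat > h.py <<'E'
import numpy as np, cv2
from bench import bot
from scipy.spatial.transform import Rotation as R
def rot(c):
    r=np.array(c["rotation"],float)
    return r if r.shape==(3,3) else R.from_rotvec(r).as_matrix()
def grab(n,f=None):
    c=bot.calibration(n); p,d=bot.grab_frame(n)
    if f: cv2.imwrite('pics/'+f,p[:,:,::-1])
    K=np.array(c["K"]);v,u=np.mgrid[:400,:640]
    X=np.stack([(u-K[0,2])/K[0,0]*d,(v-K[1,2])/K[1,1]*d,d],-1)
    return p,d,X@rot(c).T+np.array(c["xyz"])
E
python3 - <<'E'
from h import *
s=bot.sense();print(s)
for n in("top","side"):
    p,d,W=grab(n,n+'.png');print(bot.calibration(n));np.savez(n,p=p,d=d,W=W)
E
```

```text
pics
{'time': 0.0, 'joint_pos': array([-1.18898186e+00,  8.74922164e-02,  1.75102894e-01,  1.65978583e+00,
        3.93600638e-06,  1.57079351e+00]), 'qd': array([ 0.00204539,  0.00053336, -0.00072517,  0.0004578 ,  0.0010313 ,
       -0.00014924]), 'tau': array([ 1.32269747e-04, -5.20385957e+01,  4.64804471e+01,  1.63541478e-02,
       -1.01699211e-04, -8.63752632e-06]), 'tool_pos': array([ 204.84735378, -510.17901148,  230.54936347]), 'tcp_rot': array([-3.08318697e+00, -5.95863641e-01,  4.04721963e-04]), 'contact_force': array([-0.15589489,  0.070498  , -0.31195156]), 'torque': array([-0.0084238 , -0.00059378, -0.05894814]), 'grasp_force': 0.0, 'gripper_width': 85.40607945787119}
{'K': array([[463.44754158,   0.        , 315.35674181],
       [  0.        , 463.44754158, 197.91727212],
       [  0.        ,   0.        ,   1.        ]]), 'xyz': array([ 407.25360239,  -14.99037179, 1272.39103134]), 'rotation': array([-2.14462633,  2.15042716, -0.16853176])}
{'K': array([[404.01981508,   0.        , 327.92554352],
       [  0.        , 404.01981508, 200.5946407 ],
       [  0.        ,   0.        ,   1.        ]]), 'xyz': array([734.89162791, 683.81552032, 774.54056597]), 'rotation': array([-0.29165386, -2.78486775,  1.20146265])}
```

View pics/top.png

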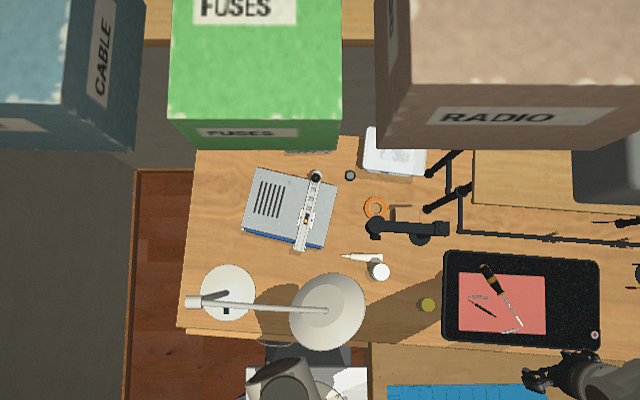

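View pics/side.png

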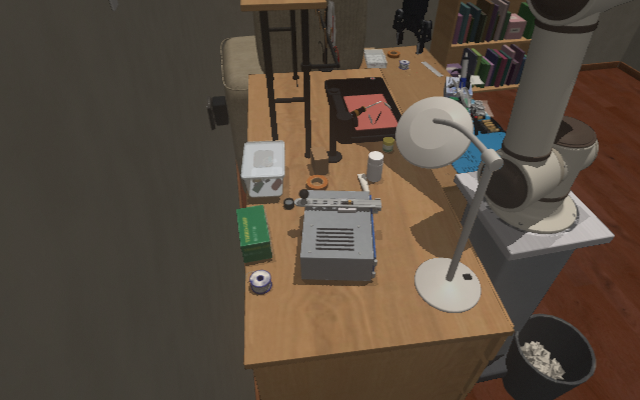

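The top view shows the knob at (316,177), the box around (290,208) with the bar along its right side, and a lamp head at (327,310). The side view shows the lamp standing between the robot and the box.

```bash
python3 - <<'E'
from h import *
z=np.load('top.npz');W=z['W'];p=z['p']
for n,(u,v) in dict(knob=(316,177),lamp=(327,310),lampL=(292,310),lampR=(364,300),lampTop=(327,272),arm=(270,307),lampbase=(225,275),fuses=(255,110),radio=(500,125),fuseface=(255,133),bottle=(378,271),stand=(375,226),standR=(440,228),boxw=(395,150)).items(): print(n,W[v,u].round())
# box top
z2=W[:,:,2]; reg=np.zeros(z2.shape,bool); reg[150:260,230:345]=1
m=reg&(abs(z2-85)<5); q=W[m][:,:2].astype(np.float32); print(len(q),np.median(W[m][:,2]))
r=cv2.minAreaRect(q);print(r, cv2.boxPoints(r).round(1))
m=reg&(z2>113)&(z2<150);print('knob pts',m.sum(),W[m].mean(0),W[m].max(0))
m=reg&(abs(z2-100)<4);q=W[m];print('bar',len(q),q.mean(0));print(cv2.minAreaRect(q[:,:2].astype(np.float32)))
s=np.load('side.npz');V=s['W']
for n,(u,v) in dict(knob=(304,194),lamphead=(430,130),lampedge=(398,130),lowedge=(450,165)).items(): print('side',n,V[v,u].round())
g=V[(abs(V[:,:,0]-330)<200)&(abs(V[:,:,1])<250)&(V[:,:,2]>130)&(V[:,:,2]<800)]
print(g.min(0),g.max(0))
c=cv2.resize(p[150:290,230:400],None,fx=4,fy=4,interpolation=cv2.INTER_CUBIC);cv2.imwrite('pics/crop.png',c[:,:,::-1])
E
```

```text
knob [630. -26. 138.]
lamp [320. -46. 284.]
lampL [323.  25. 319.]
lampR [ 339. -124.  278.]
lampTop [395. -56.   3.]
arm [331.  68. 338.]
lampbase [388. 217.  17.]
fuses [531.  30. 919.]
radio [ 524. -172.  900.]
fuseface [524.  35. 877.]
bottle [ 398. -183.   80.]
stand [ 498. -156.  243.]
standR [ 494. -303.  235.]
boxw [ 713. -235.   83.]
4404 85.16010283380444
((562.8294067382812, 44.0145263671875), (220.26058959960938, 166.9548797607422), 76.27201080322266) [[455.6 -43.2]
 [617.8 -82.8]
 [670.1 131.2]
 [507.9 170.8]]
knob pts 72 [631.44153705 -24.57513951 133.19806875] [642.62920794 -13.29431655 140.00301515]
bar 667 [538.11355108  -1.95089839  99.85446605]
((554.0505981445312, -5.723091125488281), (39.54202651977539, 211.5537872314453), 76.22962188720703)
side knob [634. -14. 133.]
side lamphead [333. -35. 259.]
side lampedge [390. -83. 235.]
side lowedge [  91. -284.  -73.]
[ 130.00412402 -249.73786476  130.06657549] [526.68927259 227.34355223 569.63508194]
```

View pics/crop.png

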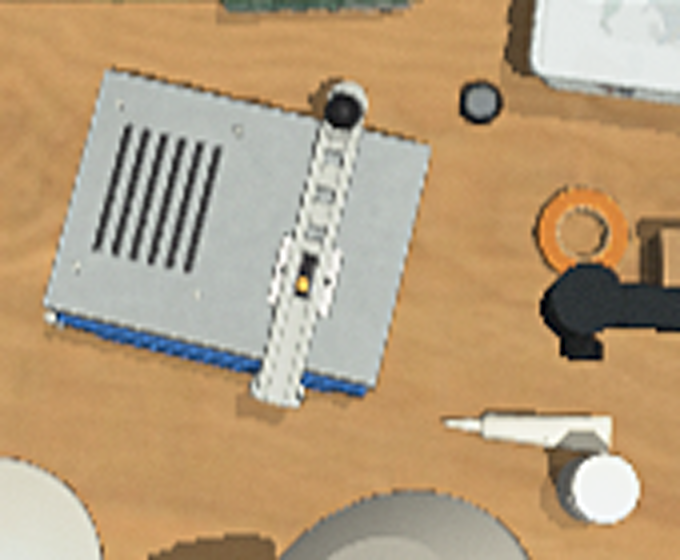

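The crop shows the bar lying across the box: pin at crop (303,285), knob at (343,108), and the box top edges giving a yaw of about -0.24. I'll check the transit corridor and work out the box frame.

```bash
python3 - <<'E'
from h import *
P=np.concatenate([np.load(n+'.npz')['W'].reshape(-1,3) for n in('top','side')])
P=P[np.isfinite(P).all(1)&(P[:,2]<860)]
r=np.hypot(P[:,0],P[:,1]);a=np.arctan2(P[:,1],P[:,0])
rb=np.arange(250,800,50);ab=np.arange(-1.2,.4,.1)
print('     ',rb)
for x in ab:
    print('%.1f'%x,[int(P[(a>=x)&(a<x+.1)&(r>=q)&(r<q+50),2].max(initial=-1)) for q in rb])
c=bot.calibration('wrist');print(c['xyz'],R.from_rotvec(bot.sense()['tcp_rot']).as_matrix().round(3).tolist())
E
```

```text
[250 300 350 400 450 500 550 600 650 700 750]
-1.2 [-1, -1, -1, 2, 536, 582, 563, 350, 35, 34, 35]
-1.1 [-1, -1, 4, 32, 621, 628, 42, 46, 37, 35, 32]
-1.0 [-1, 4, 9, 32, 34, 40, 41, 57, 36, 303, 323]
-0.9 [-1, 6, 7, 44, 43, 36, 35, 59, 326, 547, 528]
-0.8 [4, 6, 7, 46, 45, 32, 35, 305, 469, 629, 629]
-0.7 [6, 7, 6, 6, 8, 7, 304, 469, 470, 628, 630]
-0.6 [6, 6, 7, 6, 6, 6, 859, 859, 470, 470, 5]
-0.5 [4, 3, 6, 90, 89, 233, 859, 470, 470, 467, 467]
-0.4 [306, 305, 288, 83, 236, 859, 859, 60, 93, 95, 94]
-0.3 [307, 303, 283, 240, 229, 859, 22, 19, 93, 93, 93]
-0.2 [300, 296, 273, 229, 88, 859, 859, 859, 859, 27, 7]
-0.1 [289, 308, 250, 5, 104, 859, 107, 820, 821, 70, 70]
0.0 [272, 325, 227, 99, 106, 859, 103, 92, 88, 70, 72]
0.1 [246, 340, 8, 7, 89, 859, 91, 93, 819, 818, 38]
0.2 [7, 353, 351, 5, 63, 859, 859, 859, 859, 820, 5]
0.3 [6, 353, 360, 13, 5, 859, 859, 6, 7, 7, 7]
[ 270.24468524 -484.33063981  374.02785564] [[0.928, 0.373, -0.0], [0.373, -0.928, 0.001], [-0.0, -0.001, -1.0]]
```

>>> step_arm([
  [[0,0,0],[-0.01,0.025,0.037],0],
  [[0,0,0],[-0.02,0.05,0.075],0],
  [[0,0,0],[-0.03,0.075,0.112],0],
  [[0,0,0],[-0.041,0.102,0.149],0],
  [[0,0,0.14],[-0.002,0.12,0.149],0],
  [[0,0,0.28],[0.036,0.142,0.149],0],
  [[0,0,0.42],[0.072,0.168,0.149],0],
  [[0,0,0.56],[0.105,0.197,0.149],0],
  [[0,0,0.7],[0.134,0.23,0.149],0],
  [[0,0,0.84],[0.161,0.265,0.149],0],
  [[0,0,0.98],[0.183,0.303,0.149],0],
  [[0,0,1.12],[0.202,0.343,0.149],0],
], newtons=40)

```text
time: 1.3
tool_pos: [407.8, -165.8, 379.7]
tcp_rot: [-2.29, -2.15, 0.001]
contact_force: [1.0, -0.5, -0.2]
gripper_width: 85.6
grasp_force: 0.0
```

>>> step_arm([
  [[0,0,0.14],[0.014,0.041,0],0],
  [[0,0,0.28],[0.025,0.084,0],0],
  [[0,0,0.42],[0.031,0.126,0],0],
  [[0,0,0.56],[0.063,0.13,-0.03],0],
  [[0,0,0.7],[0.096,0.133,-0.06],0],
  [[0,0,0.84],[0.128,0.135,-0.09],0],
  [[0,0,0.98],[0.16,0.138,-0.12],0],
  [[0,0,1.12],[0.193,0.14,-0.15],0],
  [[0,0,1.26],[0.225,0.142,-0.18],0],
  [[0,0,1.395],[0.225,0.142,-0.18],0],
  [[0,0,1.395],[0.225,0.142,-0.18],0],
])

```text
time: 2.4
tool_pos: [631.7, -25.3, 197.9]
tcp_rot: [-0.38, -3.115, 0.001]
contact_force: [-0.8, 0.1, 0.1]
gripper_width: 85.4
grasp_force: 0.0
```

```bash
python3 - <<'E'
from h import *
s=bot.sense();print(s['tool_pos'],s['tcp_rot'],s['contact_force'],s['joint_pos'].round(2))
p,d,W=grab('wrist','w1.png');np.savez('w1',p=p,d=d,W=W)
E
```

```text
[631.73165714 -25.26285745 197.91552286] [-3.79689216e-01 -3.11454617e+00  5.45287591e-04] [-0.84288112  0.09546004  0.12796228] [-0.04  0.28  0.34  1.63 -0.    0.2 ]
```

View pics/w1.png

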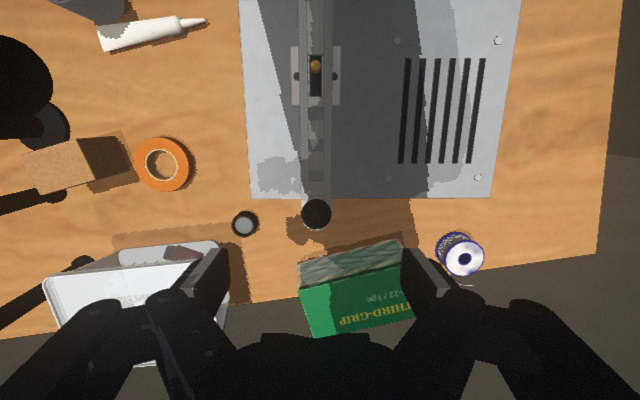

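The wrist view shows the knob at (316,213), the brass pin near (315,66), and the slot spanning rows 53–97.

```bash
cat >> h.py <<'E'
def raypt(c,u,v,z):
    K=np.array(c["K"]);r=rot(c)@np.array([(u-K[0,2])/K[0,0],(v-K[1,2])/K[1,1],1]);o=np.array(c["xyz"])
    return o+r*(z-o[2])/r[2]
E
python3 - <<'E'
from h import *
z=np.load('w1.npz');W=z['W'];p=z['p'];c=bot.calibration('wrist')
print(c['xyz'],(rot(c)[:,2]).round(3))
hsv=cv2.cvtColor(p,cv2.COLOR_RGB2HSV)
m=np.zeros(p.shape[:2],bool);m[45:105,295:340]=1
b=m&(hsv[:,:,1]>90);v,u=np.nonzero(b);print('brass',len(u),u.mean(),u.min(),u.max(),v.mean(),v.min(),v.max(),np.median(W[b][:,2]))
pin=raypt(c,u.mean(),v.mean(),105);print('pin',pin)
reg=np.zeros(p.shape[:2],bool);reg[190:240,290:345]=1
k=reg&(W[:,:,2]>118)&(W[:,:,2]<145);print('knob',k.sum(),W[k].mean(0),W[k].max(0),W[k].min(0))
kv,ku=np.nonzero(k);print(ku.mean(),kv.mean(),'ray',raypt(c,ku.mean(),kv.mean(),125.5))
# box top back/side edges
t=(abs(W[:,:,2]-85)<4);t[:, :200]=0;t[:,560:]=0;q=W[t][:,:2].astype(np.float32);r=cv2.minAreaRect(q);print(r,cv2.boxPoints(r).round(1))
col=hsv[:,315,2];print('col',col[40:110])
print('row',hsv[66,295:340,2])
print('rowbar',hsv[150,290:345,2])
E
```

```text
[565.26958238  -8.19859043 343.07365456] [ 0.265 -0.068 -0.962]
brass 118 315.2457627118644 310 320 65.94915254237289 60 72 106.61459023729772
pin [527.5610267    1.55828454 105.        ]
knob 722 [631.6205059  -24.5523826  133.70346796] [644.7040797  -13.29398317 138.94814332] [622.22270725 -36.45488893 123.12572711]
315.5747922437673 213.53739612188366 ray [634.97246204 -25.43150123 125.5       ]
((648.1409912109375, 38.587799072265625), (298.31005859375, 339.5812683105469), 67.55352020263672) [[ 434.3  -34.4]
 [ 748.1 -164.1]
 [ 862.   111.6]
 [ 548.2  241.3]]
col [ 88  95  94  93  90  91  92  91  93  89  93  91  90  88  75  53  33  33
  37  49 111 123 120 117 115 113 110 106 106 105  93  73  69  47  36  33
  34  36  41  37  39  37  40  37  38  35  37  37  38  40  38  36  37  36
  36  44  78 120 121 124 127 127 124 123 124  92  88  67  74  78]
row [151 150 150 121 113 117 118 120 116 116 119 119  96 131  89  86 112 118
 117 109 110 109 109 111 104  73  67  98  86  81  85  87  82  85  85  86
  82  80 101 105 104 107 105 110 102]
rowbar [188 194 194 192 144 119 118 112 108 108 109 117 121 118 119 122 120 117
  88  76  79  76  72  77  71  76  73  75  76  73  74  74  73  75  84  84
  85  83  86  83  84  79  75  74  73  75  74  74  73  72  76  74  73  74
  73]
```

>>> step_arm([
  [[0,0,0],[0.0018,0.0003,-0.03],0],
  [[0,0,0],[0.0018,0.0003,-0.06],0],
  [[0,0,0],[0.0018,0.0003,-0.08],0],
  [[0,0,0],[0.0018,0.0003,-0.0905],0],
  [[0,0,0],[0.0018,0.0003,-0.0905],0],
  [[0,0,0],[0.0018,0.0003,-0.0905],0],
  [[0,0,0],[0.0018,0.0003,-0.0905],120],
  [[0,0,0],[0.0018,0.0003,-0.0905],255],
  [[0,0,0],[0.0018,0.0003,-0.0905],255],
  [[0,0,0],[0.0018,0.0003,-0.0905],255],
  [[0,0,0],[0.0018,0.0003,-0.0905],255],
  [[0,0,0],[0.0018,0.0003,-0.0905],255],
], newtons=40)

```text
time: 3.65
tool_pos: [633.9, -25.1, 109.9]
tcp_rot: [0.384, 3.118, 0.0]
contact_force: [-0.2, -0.4, 0.6]
gripper_width: 21.6
grasp_force: 39.1
```

>>> step_arm([
  [[0,0,0],[0,0,0],130],
  [[0,0,0],[0,0,0],130],
  [[0,0,0],[0,0,0],130],
  [[0,0,0],[0,0,-0.005],130],
  [[0,0,0],[0,0,-0.005],130],
  [[0,0,0],[0,0,-0.005],255],
  [[0,0,0],[0,0,-0.005],255],
  [[0,0,0],[0,0,-0.005],255],
  [[0,0,0],[0,0,-0.005],255],
  [[0,0,0],[0,0,-0.005],255],
], newtons=50)

```text
time: 4.65
tool_pos: [633.7, -25.1, 104.8]
tcp_rot: [-0.384, -3.118, 0.0]
contact_force: [-0.8, 0.1, -0.2]
gripper_width: 21.2
grasp_force: 48.8
```

```bash
python3 - <<'E'
from h import *
s=bot.sense();print(s['tool_pos'],s['tcp_rot'],s['contact_force'],s['gripper_width'])
p,d,W=grab('wrist','w2.png')
E
```

```text
[633.67109541 -25.07861125 104.82379806] [-3.83544513e-01 -3.11801614e+00  1.72612023e-05] [-0.82369171  0.14095315 -0.1962019 ] 21.22880410899604
```

View pics/w2.png

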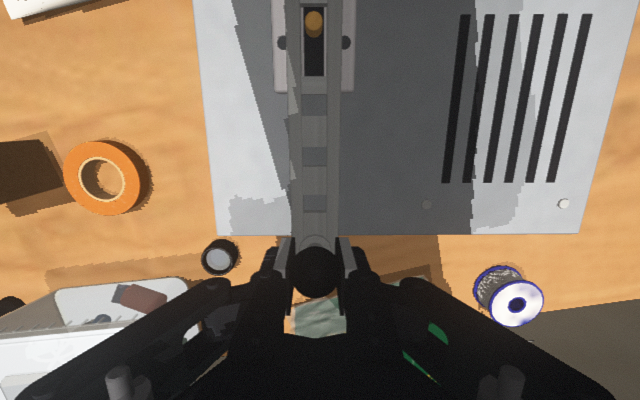

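The wrist view shows the ball held between the pads at (315,270), the three holes at rows 103, 156 and 203, and the pin at (314,22) in the slot. Next I compute the arc.

```bash
cat > k.py <<'E'
import numpy as np
yaw=-0.242; E=np.array([[np.cos(yaw),-np.sin(yaw)],[np.sin(yaw),np.cos(yaw)]])
H=np.array([-83.5,100.])
def pivot(t): c,s=np.cos(t),np.sin(t); return H+[-14.5*c-150*s,14.5*s-150*c]
def knob(t,ph,e=-6.6):   # box-frame knob shift from start -> world shift
    P=pivot(t); pin=np.array([-23+e,-50]); u=(pin-P)/np.linalg.norm(pin-P)
    k=P+u*(179*np.cos(ph)-28*np.sin(ph)); d=np.linalg.norm(pin-P)
    w=E@(k-[81,-50]); return w, 179*np.sin(ph)-28*(1-np.cos(ph)), d, np.arctan2(u[1],u[0])
def theta(d,e=-6.6):
    from scipy.optimize import brentq
    return brentq(lambda t:knob(t,0,e)[2]-d,0,.7)
E
python3 - <<'E'
from k import *
for ph in(.1,.2,.26): print('lift',ph,knob(0,ph))
t=theta(128);print(t)
for f in(.25,.5,.75,1): print('open',f*t,knob(f*t,.26))
for ph in(.2,.15,.12,.1,.085,.04,0): print('down',ph,knob(t,ph))
E
```

```text
lift 0.1 (array([-3.58207774,  0.88419117]), np.float64(17.730298207566964), np.float64(68.4), np.float64(0.0))
lift 0.2 (array([-8.86475735,  2.18815468]), np.float64(35.00367439187072), np.float64(68.4), np.float64(0.0))
lift 0.26 (array([-12.8293886 ,   3.16677441]), np.float64(45.07633817646214), np.float64(68.4), np.float64(0.0))
0.4079491548233995
open 0.10198728870584987 (array([-28.172459  ,   4.67141413]), np.float64(45.07633817646214), np.float64(83.62666903746526), np.float64(-0.026976520897816235))
open 0.20397457741169975 (array([-43.32484515,   6.45764208]), np.float64(45.07633817646214), np.float64(98.66932658933416), np.float64(-0.06132173703573514))
open 0.3059618661175496 (array([-58.09753314,   8.95913703]), np.float64(45.07633817646214), np.float64(113.47559435048942), np.float64(-0.10004645944543074))
open 0.4079491548233995 (array([-72.33751827,  12.36365815]), np.float64(45.07633817646214), np.float64(128.0), np.float64(-0.14158265112723997))
down 0.2 (array([-68.55065061,  10.83538105]), np.float64(35.00367439187072), np.float64(128.0), np.float64(-0.14158265112723997))
down 0.15 (array([-65.82747333,   9.73638054]), np.float64(26.435015894983444), np.float64(128.0), np.float64(-0.14158265112723997))
down 0.12 (array([-64.38543026,   9.15441105]), np.float64(21.227126908624818), np.float64(128.0), np.float64(-0.14158265112723997))
down 0.1 (array([-63.50483241,   8.79902564]), np.float64(17.730298207566964), np.float64(128.0), np.float64(-0.14158265112723997))
down 0.085 (array([-62.88703909,   8.549701  ]), np.float64(15.0955961076966), np.float64(128.0), np.float64(-0.14158265112723997))
down 0.04 (array([-61.25447394,   7.89084197]), np.float64(7.135693805914896), np.float64(128.0), np.float64(-0.14158265112723997))
down 0 (array([-60.08336558,   7.41821439]), np.float64(0.0), np.float64(128.0), np.float64(-0.14158265112723997))
```

>>> step_arm([
  [[0,0,0],[-0.0016,0.0004,0.009],255],
  [[0,0,0],[-0.0036,0.0009,0.0177],255],
  [[0,0,0],[-0.006,0.0015,0.027],255],
  [[0,0,0],[-0.0089,0.0022,0.035],255],
  [[0,0,0],[-0.0128,0.0032,0.0451],255],
  [[0,0,0],[-0.0128,0.0032,0.0451],255],
  [[0,0,0],[-0.0128,0.0032,0.0451],255],
])

```text
time: 5.4
tool_pos: [620.9, -21.9, 150.1]
tcp_rot: [0.383, 3.118, -0.0]
contact_force: [-1.4, -0.4, -2.0]
gripper_width: 21.3
grasp_force: 49.0
```

```bash
python3 - <<'E'
from h import *
s=bot.sense();print(s['tool_pos'],s['tcp_rot'],s['contact_force'],s['gripper_width'])
p,d,W=grab('wrist','w3.png');np.savez('w3',p=p,d=d,W=W)
# bar tilt check from depth along bar centreline
for v in (60,100,180,220): print(v,W[v,300:330:6].round(1).tolist())
E
```

```text
[620.92784071 -21.8685172  150.0633278 ] [ 3.83363809e-01  3.11770181e+00 -4.18476699e-05] [-1.37620871 -0.43231397 -1.9625253 ] 21.299907816298557
60 [[521.8, -5.3, 118.6], [518.5, -1.7, 95.9], [519.5, 1.9, 96.5], [520.5, 5.5, 97.0], [524.9, 7.7, 117.6]]
100 [[542.3, -10.5, 123.6], [541.3, -7.6, 95.7], [542.3, -3.9, 96.3], [543.2, -0.1, 95.9], [544.2, 3.6, 96.4]]
180 [[584.2, -21.1, 133.8], [585.0, -17.8, 134.0], [585.7, -14.5, 134.6], [586.4, -11.2, 135.3], [587.3, -8.0, 134.5]]
220 [[605.1, -26.3, 140.3], [624.2, -29.5, 86.3], [625.3, -25.0, 86.3], [626.6, -20.7, 85.8], [627.7, -16.2, 85.7]]
```

View pics/w3.png

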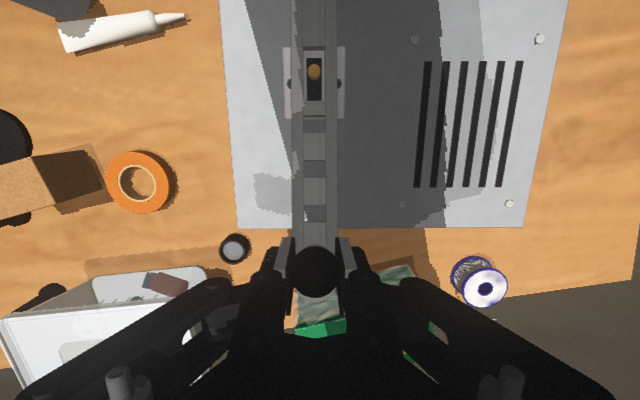

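The bar is lifted clear (underside about 113 mm at the pin), with the pin visible at (314,72) in the slot. Pushing the flap open.

>>> step_arm([
  [[0,0,-0.01],[-0.0051,0.0005,0],255],
  [[0,0,-0.02],[-0.0102,0.001,0],255],
  [[0,0,-0.03],[-0.0153,0.0015,0],255],
  [[0,0,-0.045],[-0.0229,0.0024,0],255],
  [[0,0,-0.06],[-0.0305,0.0033,0],255],
  [[0,0,-0.08],[-0.0379,0.0045,0],255],
  [[0,0,-0.1],[-0.0453,0.0058,0],255],
  [[0,0,-0.12],[-0.0524,0.0074,0],255],
  [[0,0,-0.14],[-0.0595,0.0092,0],255],
  [[0,0,-0.14],[-0.0595,0.0092,0],255],
  [[0,0,-0.14],[-0.0595,0.0092,0],255],
])

```text
time: 6.55
tool_pos: [561.5, -12.7, 150.1]
tcp_rot: [0.6, 3.083, -0.0]
contact_force: [4.0, -2.3, 0.8]
gripper_width: 21.3
grasp_force: 49.2
```

```bash
python3 - <<'E'
from h import *
s=bot.sense();print(s['tool_pos'],s['tcp_rot'],s['contact_force'],s['gripper_width'])
p,d,W=grab('wrist','w4.png');np.savez('w4',p=p,d=d,W=W)
E
```

```text
[561.50306541 -12.69650976 150.0926323 ] [ 6.00333541e-01  3.08301666e+00 -1.86686745e-05] [ 4.02440178 -2.34795513  0.80295501] 21.277875701189974
```

View pics/w4.png

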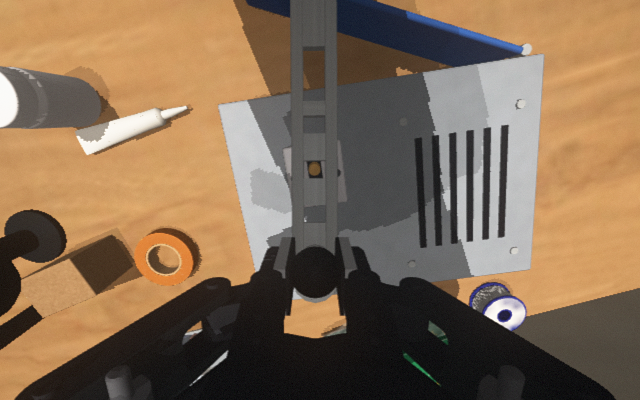

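The flap is open, and the pin at (314,169) shows through the middle hole. Next I measure the offset.

```bash
cat >> h.py <<'E'
def holes(p,W,c,u0=292,u1=336,v0=20,v1=240,hmin=103,slope=1):
    # bar top plane from depth, inner rails
    m=np.zeros(p.shape[:2],bool);m[v0:v1,u0:u1]=1
    m&=(W[:,:,2]>hmin)&(W[:,:,2]<150)
    q=W[m];A=np.c_[q[:,:2],np.ones(len(q))]
    for _ in range(4):
        s=np.linalg.lstsq(A,q[:,2],rcond=None)[0];k=abs(A@s-q[:,2])<3;A,q=A[k],q[k]
    return s
def rayplane(c,u,v,s):
    K=np.array(c["K"]);r=rot(c)@np.array([(u-K[0,2])/K[0,0],(v-K[1,2])/K[1,1],1]);o=np.array(c["xyz"])
    t=(s[0]*o[0]+s[1]*o[1]+s[2]-o[2])/(r[2]-s[0]*r[0]-s[1]*r[1]);return o+r*t
E
python3 - <<'E'
from h import *
z=np.load('w4.npz');W=z['W'];p=z['p'];c=bot.calibration('wrist')
s=holes(p,W,c);print(s,np.hypot(*s[:2]))
hsv=cv2.cvtColor(p,cv2.COLOR_RGB2HSV)
g=p[:,308:322].astype(int).mean(1)
for v in range(40,245,1):
    if v in range(95,232): print(v,g[v].astype(int).tolist(),int(W[v,312,2]),end=' | ')
print()
b=np.zeros(p.shape[:2],bool);b[150:195,300:330]=1;b&=hsv[:,:,1]>90;v,u=np.nonzero(b);print(len(u),u.min(),u.max(),v.min(),v.max(),u.mean(),v.mean())
print(p[169,290:340].mean(1).astype(int).tolist())
E
```

```text
[ 0.2428464  -0.09743111  6.32506824] 0.2616623705685559
95 [73, 73, 74] 84 | 96 [73, 73, 74] 85 | 97 [73, 72, 73] 86 | 98 [73, 73, 73] 86 | 99 [73, 73, 73] 85 | 100 [75, 75, 75] 85 | 101 [89, 88, 85] 124 | 102 [90, 89, 86] 123 | 103 [90, 89, 86] 123 | 104 [92, 90, 88] 122 | 105 [93, 91, 88] 123 | 106 [94, 94, 90] 123 | 107 [96, 94, 91] 124 | 108 [95, 93, 90] 123 | 109 [93, 92, 90] 124 | 110 [93, 91, 89] 126 | 111 [92, 92, 89] 125 | 112 [92, 92, 88] 124 | 113 [93, 92, 91] 125 | 114 [93, 91, 89] 125 | 115 [73, 72, 70] 124 | 116 [63, 61, 60] 122 | 117 [65, 64, 63] 121 | 118 [76, 75, 75] 87 | 119 [76, 76, 76] 85 | 120 [75, 75, 75] 85 | 121 [76, 75, 75] 85 | 122 [76, 76, 76] 86 | 123 [76, 76, 76] 86 | 124 [76, 76, 76] 85 | 125 [75, 75, 75] 85 | 126 [75, 75, 76] 86 | 127 [76, 76, 76] 86 | 128 [75, 75, 76] 86 | 129 [75, 74, 75] 86 | 130 [75, 75, 76] 84 | 131 [76, 76, 77] 86 | 132 [76, 76, 77] 85 | 133 [87, 87, 86] 127 | 134 [96, 95, 93] 127 | 135 [95, 95, 93] 128 | 136 [97, 96, 95] 127 | 137 [96, 95, 94] 128 | 138 [98, 97, 95] 128 | 139 [97, 96, 94] 129 | 140 [96, 96, 94] 128 | 141 [97, 96
[... 1682 characters left out ...]
 85 | 213 [77, 77, 77] 85 | 214 [76, 77, 78] 84 | 215 [77, 77, 77] 86 | 216 [76, 77, 78] 86 | 217 [76, 77, 77] 84 | 218 [76, 77, 77] 86 | 219 [77, 77, 77] 85 | 220 [78, 79, 79] 85 | 221 [75, 75, 75] 86 | 222 [76, 75, 73] 139 | 223 [98, 97, 95] 140 | 224 [100, 99, 97] 141 | 225 [99, 97, 96] 140 | 226 [99, 98, 96] 140 | 227 [100, 98, 96] 141 | 228 [98, 97, 95] 141 | 229 [98, 97, 96] 142 | 230 [98, 97, 95] 142 | 231 [99, 98, 96] 141 | 
141 309 320 162 175 314.21276595744683 168.39716312056737
[152, 109, 86, 92, 90, 90, 91, 91, 93, 90, 91, 95, 89, 79, 97, 104, 106, 76, 60, 73, 83, 85, 82, 82, 78, 79, 81, 73, 81, 74, 49, 59, 98, 105, 96, 82, 80, 87, 92, 86, 89, 89, 92, 90, 90, 89, 88, 63, 66, 93]
```

```bash
python3 - <<'E'
from h import *
from k import *
z=np.load('w4.npz');W=z['W'];p=z['p'];c=bot.calibration('wrist')
s=holes(p,W,c);ph=np.arctan(np.hypot(*s[:2]))
us=314
e=[rayplane(c,us,v,s) for v in(114.8,132.7,159.7,177.7,204.8,222.3)]
u=np.array([*(e[5]-e[0])[:2]]);u/=np.linalg.norm(u);print('bar dir world',np.arctan2(u[1],u[0]),'box',np.arctan2(u[1],u[0])-yaw,'ph',ph)
pin=raypt(c,314.2,168.7,106)
a=np.array([(x-pin)[:2]@u for x in e]);print('edges rel pin (horiz)',a.round(2), 'along bar centres', (a.reshape(3,2).mean(1)/np.cos(ph)).round(2))
n=np.array([-u[1],u[0]]);print('lateral', [(rayplane(c,uu,168.7,s)-pin)[:2]@n for uu in (291,337)], (rayplane(c,307,168.7,s)-pin)[:2]@n,(rayplane(c,321,168.7,s)-pin)[:2]@n)
print('pin',pin,'expected extra on fall',128*(1-np.cos(ph))+2.5*np.sin(ph))
E
```

```text
bar dir world -0.38574665133502467 box -0.14374665133502468 ph 0.255924537094528
edges rel pin (horiz) [-33.52 -23.92  -9.37   0.36  15.06  24.59] along bar centres [-29.69  -4.66  20.49]
lateral [np.float64(-12.933451334516194), np.float64(12.8326736112574)] -3.969868662401871 3.871995341717403
pin [526.71237047   1.28864413 106.        ] expected extra on fall 4.801851847470713
```

>>> step_arm([
  [[0,0,0],[0.0019,-0.0008,-0.005],255],
  [[0,0,0],[0.0038,-0.0015,-0.01],255],
  [[0,0,0],[0.0052,-0.0021,-0.0143],255],
  [[0,0,0],[0.0065,-0.0026,-0.0186],255],
  [[0,0,0],[0.0073,-0.0029,-0.0213],255],
  [[0,0,0],[0.008,-0.0032,-0.0239],255],
  [[0,0,0],[0.008,-0.0032,-0.0239],255],
  [[0,0,0],[0.008,-0.0032,-0.0239],255],
])

```text
time: 7.4
tool_pos: [569.5, -16.0, 125.4]
tcp_rot: [-0.601, -3.083, 0.0]
contact_force: [4.4, -1.9, 1.0]
gripper_width: 21.5
grasp_force: 49.3
```

```bash
cat > m.py <<'E'
from h import *
from k import *
import sys
st=bot.sense();print(st['time'],st['tool_pos'],st['contact_force'])
c=bot.calibration('wrist');p,d,W=grab('wrist',sys.argv[1]);np.savez('w',p=p,d=d,W=W)
s=holes(p,W,c);ph=np.arctan(np.hypot(*s[:2]));print('plane',s,'ph',ph)
g=p[:,308:322].mean((1,2)).astype(int);print(dict(zip(range(90,250),g[90:250].tolist())))
hsv=cv2.cvtColor(p,cv2.COLOR_RGB2HSV)
b=np.zeros(p.shape[:2],bool);b[120:215,298:332]=1;b&=hsv[:,:,1]>90;v,u=np.nonzero(b)
if len(u): print('brass',len(u),u.min(),u.max(),v.min(),v.max())
E
python3 m.py w5.png
```

```text
7.4 [569.53832423 -15.98956007 125.3631848 ] [ 4.38895115 -1.93686466  1.03319632]
plane [ 1.04364292e-01 -4.15863406e-02  5.99647618e+01] ph 0.11187559020433303
{90: 100, 91: 100, 92: 102, 93: 104, 94: 105, 95: 104, 96: 103, 97: 102, 98: 101, 99: 101, 100: 100, 101: 102, 102: 101, 103: 81, 104: 64, 105: 77, 106: 79, 107: 79, 108: 79, 109: 79, 110: 79, 111: 78, 112: 78, 113: 79, 114: 79, 115: 79, 116: 80, 117: 79, 118: 79, 119: 79, 120: 79, 121: 79, 122: 80, 123: 91, 124: 102, 125: 103, 126: 102, 127: 103, 128: 101, 129: 102, 130: 101, 131: 102, 132: 102, 133: 101, 134: 101, 135: 102, 136: 101, 137: 102, 138: 101, 139: 101, 140: 101, 141: 102, 142: 101, 143: 101, 144: 101, 145: 102, 146: 101, 147: 102, 148: 100, 149: 101, 150: 101, 151: 100, 152: 70, 153: 46, 154: 54, 155: 62, 156: 72, 157: 77, 158: 78, 159: 81, 160: 80, 161: 81, 162: 78, 163: 79, 164: 76, 165: 73, 166: 68, 167: 59, 168: 43, 169: 32, 170: 38, 171: 85, 172: 99, 173: 98, 174: 97, 175: 98, 176: 98, 177: 98, 178: 97, 179: 98, 180: 97, 181: 97, 182: 98, 183: 97, 184: 97, 185: 97, 186: 96, 187: 96, 188: 98, 189: 96, 190: 96, 191: 96, 192: 97, 193: 96, 194: 96, 195: 96, 196: 95, 197: 95, 198: 96, 199: 105, 200: 106, 201: 107, 202: 105, 203: 97, 204: 86, 205: 79, 206: 80, 207: 80, 208: 81, 209: 80, 210: 80, 211: 81, 212: 81, 213: 81, 214: 80, 215: 70, 216: 72, 217: 92, 218: 95, 219: 93, 220: 93, 221: 93, 222: 93, 223: 93, 224: 93, 225: 93, 226: 92, 227: 92, 228: 92, 229: 93, 230: 93, 231: 93, 232: 92, 233: 93, 234: 91, 235: 92, 236: 91, 237: 91, 238: 89, 239: 81, 240: 82, 241: 92, 242: 92, 243: 93, 244: 94, 245: 93, 246: 69, 247: 32, 248: 25, 249: 25}
brass 182 308 321 153 168
```

```bash
cat > r.py <<'E'
from h import *
from k import *
def rel(e0,e1,pv,pu=314.4,zp=106):
    z=np.load('w.npz');W=z['W'];p=z['p'];c=bot.calibration('wrist');s=holes(p,W,c);ph=np.arctan(np.hypot(*s[:2]))
    a,b=[rayplane(c,314,v,s) for v in(e0,e1)];u=(b-a)[:2]/np.linalg.norm((b-a)[:2]);pin=raypt(c,pu,pv,zp)
    o=[(x-pin)[:2]@u for x in(a,b)];print('edges',o,'len',np.linalg.norm(b-a),'centre now',np.mean(o),'after fall',np.mean(o)+128*(1-np.cos(ph))+2.5*np.sin(ph),'bar z at hole',(a+b)[2]/2)
E
python3 -c "
from r import *
rel(151.8,170.8,160.7)"
```

```text
edges [np.float64(-5.86542721618213), np.float64(4.131602772273338)] len 10.059916790725145 centre now -0.8669122219543963 after fall 0.21239199297193956 bar z at hole 114.76892663150576
```

>>> step_arm([
  [[0,0,0],[0.0005,-0.0002,-0.002],255],
  [[0,0,0],[0.001,-0.0004,-0.004],255],
  [[0,0,0],[0.0014,-0.0006,-0.0056],255],
  [[0,0,0],[0.0016,-0.0006,-0.0066],255],
  [[0,0,0],[0.0018,-0.0007,-0.0074],255],
  [[0,0,0],[0.0018,-0.0007,-0.0074],255],
  [[0,0,0],[0.0018,-0.0007,-0.0074],255],
])

```text
time: 8.15
tool_pos: [571.2, -16.6, 118.4]
tcp_rot: [-0.601, -3.083, 0.0]
contact_force: [4.0, -1.7, 1.3]
gripper_width: 21.0
grasp_force: 49.3
```

>>> step_arm([
  [[0,0,0],[0.0002,-0.0001,-0.0008],255],
  [[0,0,0],[0.0003,-0.0001,-0.0015],255],
  [[0,0,0],[0.0005,-0.0002,-0.0023],255],
  [[0,0,0],[0.0005,-0.0002,-0.0023],255],
  [[0,0,0],[0.0005,-0.0002,-0.0023],255],
])

```text
time: 8.65
tool_pos: [571.7, -16.8, 116.2]
tcp_rot: [-0.601, -3.084, 0.0]
contact_force: [4.7, -1.8, 1.7]
gripper_width: 21.0
grasp_force: 49.3
```

```bash
python3 m.py w6.png
```

```text
8.65 [571.71397285 -16.80275742 116.19636013] [ 4.68141958 -1.77225141  1.71059852]
plane [ 5.48067149e-02 -2.16337573e-02  7.92954435e+01] ph 0.05885389713483517
{90: 105, 91: 102, 92: 103, 93: 102, 94: 102, 95: 101, 96: 102, 97: 102, 98: 101, 99: 81, 100: 68, 101: 79, 102: 80, 103: 79, 104: 80, 105: 79, 106: 79, 107: 79, 108: 80, 109: 79, 110: 79, 111: 80, 112: 79, 113: 80, 114: 80, 115: 81, 116: 80, 117: 80, 118: 80, 119: 81, 120: 96, 121: 100, 122: 100, 123: 99, 124: 100, 125: 100, 126: 100, 127: 100, 128: 100, 129: 99, 130: 99, 131: 100, 132: 99, 133: 100, 134: 98, 135: 99, 136: 100, 137: 99, 138: 98, 139: 99, 140: 98, 141: 98, 142: 98, 143: 98, 144: 98, 145: 98, 146: 98, 147: 98, 148: 99, 149: 95, 150: 43, 151: 46, 152: 56, 153: 68, 154: 76, 155: 79, 156: 80, 157: 82, 158: 83, 159: 81, 160: 80, 161: 80, 162: 79, 163: 77, 164: 71, 165: 65, 166: 53, 167: 36, 168: 58, 169: 90, 170: 97, 171: 95, 172: 95, 173: 95, 174: 95, 175: 95, 176: 95, 177: 95, 178: 95, 179: 94, 180: 95, 181: 94, 182: 94, 183: 95, 184: 94, 185: 94, 186: 94, 187: 94, 188: 95, 189: 94, 190: 94, 191: 94, 192: 94, 193: 93, 194: 94, 195: 93, 196: 94, 197: 104, 198: 107, 199: 107, 200: 108, 201: 107, 202: 106, 203: 103, 204: 91, 205: 82, 206: 80, 207: 80, 208: 81, 209: 81, 210: 81, 211: 82, 212: 78, 213: 71, 214: 73, 215: 91, 216: 93, 217: 93, 218: 92, 219: 92, 220: 93, 221: 92, 222: 92, 223: 92, 224: 93, 225: 92, 226: 93, 227: 92, 228: 92, 229: 92, 230: 92, 231: 91, 232: 92, 233: 91, 234: 92, 235: 91, 236: 90, 237: 80, 238: 82, 239: 91, 240: 93, 241: 92, 242: 93, 243: 93, 244: 92, 245: 82, 246: 62, 247: 30, 248: 25, 249: 25}
brass 203 307 321 151 166
```

```bash
python3 -c "
from r import *
rel(149.8,168.2,158.8)"
```

```text
edges [np.float64(-4.917094323850191), np.float64(4.630736840421637)] len 9.56438898905112 centre now -0.1431787417142769 after fall 0.22548909194163896 bar z at hole 108.12233915996377
```

>>> step_arm([
  [[0,0,0],[0.0003,-0.0001,-0.0015],255],
  [[0,0,0],[0.0006,-0.0002,-0.003],255],
  [[0,0,0],[0.0009,-0.0003,-0.0045],255],
  [[0,0,0],[0.0012,-0.0004,-0.006],255],
  [[0,0,0],[0.0014,-0.0005,-0.0075],255],
  [[0,0,0],[0.0016,-0.0006,-0.009],255],
  [[0,0,0],[0.0018,-0.0007,-0.01],255],
  [[0,0,0],[0.0019,-0.0008,-0.0107],255],
  [[0,0,0],[0.0019,-0.0008,-0.0107],255],
])

```text
time: 9.6
tool_pos: [573.8, -17.4, 105.5]
tcp_rot: [0.601, 3.083, 0.001]
contact_force: [5.8, -2.0, 2.3]
gripper_width: 21.1
grasp_force: 49.3
```

>>> step_arm([
  [[0,0,0],[0.0004,-0.0002,-0.0004],255],
  [[0,0,0],[0.0008,-0.0003,-0.0007],255],
  [[0,0,0],[0.0008,-0.0003,-0.0007],255],
])

```text
time: 9.9
tool_pos: [574.6, -17.7, 104.9]
tcp_rot: [0.601, 3.083, 0.001]
contact_force: [4.6, -2.3, 1.9]
gripper_width: 21.3
grasp_force: 49.3
```

```bash
python3 m.py w7.png | grep -v '{'
```

```text
9.9 [574.6426323  -17.72777786 104.89746971] [ 4.60784364 -2.27584847  1.92508597]
plane [-6.47091993e-02  3.08074165e-02  1.40751222e+02] ph 0.07154619559046435
brass 229 306 321 148 164
```

View pics/w7.png

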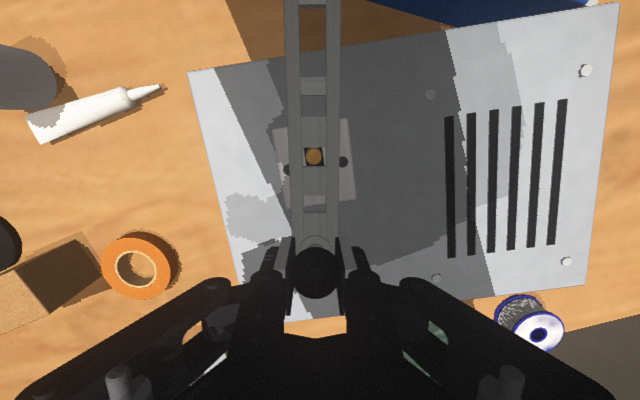

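The pin sits in the middle hole at (314,156), and the bar lies on the rail. I'll ease the load onto the pin and release.

>>> step_arm([
  [[0,0,0],[0.0004,-0.0002,0],255],
  [[0,0,0],[0.0008,-0.0003,0],255],
  [[0,0,0],[0.0008,-0.0003,0],255],
])

```text
time: 10.25
tool_pos: [574.9, -17.9, 104.7]
tcp_rot: [-0.601, -3.083, -0.001]
contact_force: [2.1, 1.4, 1.9]
gripper_width: 20.8
grasp_force: 49.3
```

Load is passing to the pin. Releasing, then rising.

>>> step_arm([
  [[0,0,0],[0,0,0],170],
  [[0,0,0],[0,0,0],120],
  [[0,0,0],[0,0,0],80],
  [[0,0,0],[0,0,0],60],
  [[0,0,0],[0,0,0],60],
  [[0,0,0],[0,0,0.01],60],
  [[0,0,0],[0,0,0.03],60],
  [[0,0,0],[0,0,0.06],60],
  [[0,0,0],[0,0,0.09],60],
  [[0,0,0],[0,0,0.1],60],
  [[0,0,0],[0,0,0.1],60],
])

```text
time: 11.35
tool_pos: [576.0, -18.2, 206.9]
tcp_rot: [0.6, 3.08, 0.001]
contact_force: [0.4, -0.2, -0.7]
gripper_width: 65.1
grasp_force: 0.0
```

```bash
python3 - <<'E'
from h import *
st=bot.sense();print(st['time'],st['tool_pos'],st['contact_force'],st['gripper_width'])
p,d,W=grab('wrist','w8.png')
m=np.zeros(p.shape[:2],bool);m[:270,280:350]=1;m&=(W[:,:,2]>96.5)&(W[:,:,2]<104)
q=W[m];A=np.c_[q[:,:2],np.ones(len(q))];s=np.linalg.lstsq(A,q[:,2],rcond=None)[0];print('bar plane slope',s[:2],'mean z',q[:,2].mean(),len(q))
k=np.zeros(p.shape[:2],bool);k[120:300,260:380]=1;k&=(W[:,:,2]>118)&(W[:,:,2]<145);print('knob',k.sum(),W[k].mean(0),W[k].max(0))
E
```

```text
11.35 [575.97412457 -18.21928933 206.89835618] [ 0.38983022 -0.20633793 -0.74615275] 65.0758900062554
bar plane slope [-0.00379238 -0.00211507] mean z 100.44170721915398 5289
knob 678 [573.52003495 -17.53745614 133.82623274] [586.96122676  -6.62200963 139.17916503]
```

View pics/w8.png

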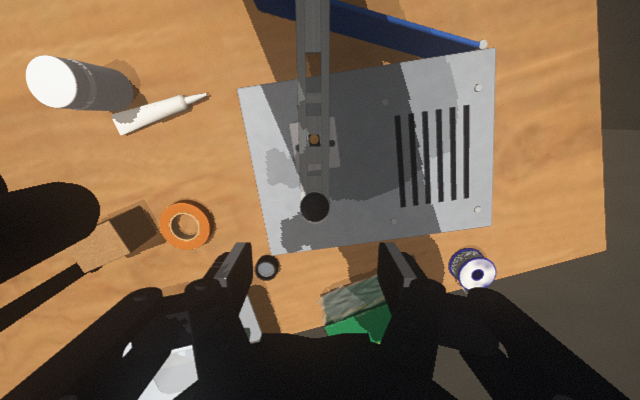

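The bar lies level (top z 100.4 mm, slope near zero), the pin shows at (314,140) through the middle hole, and the flap stays open. The gripper is clear, so I hand in.

```bash
python3 -c "
from bench import bot
print(bot.hand_in())"
```

```text
the job is handed in; nothing more can be done
None
```

The flap is open and held by the middle hole over the brass pin, with the bar fully down and released; nothing else was seen to move, and the job was handed in at about 11.4 s.

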